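Pick out the sample jar with the loose cap

ROBOT

A 7-joint arm with a two-finger parallel gripper is mounted at the origin on a cart in front of the work surface, level with it; the furniture and walls round the work are solid. World frame = base frame: x ahead of the robot, y to its left, z up, the work surface at z = 0. Lengths are in m, angles in rad, forces in N, time in s.
With the tool pointing down it reaches from about 0.425 to 0.825 m from the base axis. Payload 3.6 kg.
Tool frame: the origin (TCP) lies midway between the tips of the shut fingers; the grasp point (between the pads) lies 19 mm behind it; z points along the fingers, x is the direction in which the jaws open and shut, and the axes are right-handed (so a half turn about z gives the same grasp; the last joint's range is limited). The gripper opens to 93 mm and grips with 3 to 60 N. Pads are 15 mm wide; open, the fingers measure 128 mm over their backs; the gripper's body (75 mm by 188 mm) begins 65 mm behind the grasp point.
Start: joints at [1.31, 0.615, -0.013, 1.423, 0.008, 1.103, -0.04], TCP at [0.151, -0.632, 0.219] pointing down, gripper open.
Joint ranges: [-3.12, 3.12], [-0.3, 2.06], [-1.34, 1.32], [0.26, 2.42], [-1.36, 4.5], [0.01, 1.98], [-2.84, 2.84]. Speed limits (rad/s): [2.79, 2.79, 3.14, 3.14, 3.14, 3.14, 3.14].

INTERFACE

Orientations are given as a unit quaternion [x, y, z, w].
In Python, from rig import ctrl gives the robot as it stands. The module is installed in compiled form; this text tells all that it offers.
- The arm moves only by the shell command python3 -m inch 'ROWS' [FORCE]. ROWS is JSON, a list of rows, each a list of 7 numbers: the turn, a rotation vector about the tool's x, y, z in rad, then the shift along the tool's x, y, z in m, then the finger opening in m, from 0 to 0.093. A call has 1 to 5 rows; each row is the pose to reach, as a shift and turn from the pose commanded when the call began, along the tool's axes at that moment; what a row does not reach only later rows make up. A row lasts 1/10 s, in which the tool goes at most 50 mm and 8.59 degrees, less where a joint would pass 70% of its speed; a pose out of reach is approached as far as the arm can. A call with a gripper value outside its range is refused whole. The fingers move at their own pace and stop on an object; FORCE is the grip in N (left out, the last holds). Time passes only in rows, so rows that repeat a pose let the fingers close. It gives the time, the measured TCP pose, the force and the opening at its end, in the units of the state.
- ctrl.observe(): the state, without advancing time (a new reading comes with each control period).
- ctrl.read_camera(name): name is "scene" or "top"; returns a dict with "pixels" (480x640x3 uint8, blue, green, red), "fx", "fy", "cx", "cy" (pixels), "pose" (4x4, takes a point from camera to world coordinates). Camera axes: x right, y down, z forward; pixel columns grow to the right and rows downward; lengths in m; the calibration is good to about 2 mm. A picture is of the moment at which its call begins. There is no depth.
- ctrl.finish_job(): hands the job in, once; it reports no verdict.
The state is a dict: "time_s": time; "joint_pos": joint angles; "qd": joint speeds; "tau": joint torques, N m; "eef_pos": TCP position; "orientation": TCP orientation; "force": force on the tool from outside, world axes, zero at the start; "moment": the same for the moment, N m; "grip_width": finger opening in m.
Only numpy, scipy, OpenCV 4.12 (cv2) and the standard library are available. Lean on these libraries where they do the work, as an engineer would, in place of code of your own. Each camera call takes 0.05 s, during which the arm holds its last target.

TASK

One of the three white sample jars in the grey rack was left with a loose blue cap: test-twist the caps anticlockwise until you find it, and, with that jar still in the rack, back its cap off about a quarter turn so that anyone can see it needs redoing. Then lift that jar out and set it down gently, upright, well inside the yellow tray. Leave the two tight jars in the rack and do not disturb the other things on the bench.

Things in the scene. Friction and masses are not known exactly. Their poses are not given: they have to be found in the camera images.
- jar_1_mid (a point): Centre (58 mm above its underside) of sample jar 1: square white jar 66x66 mm, 116 mm tall with its round ribbed blue screw cap, about 0.4 kg. z is up, x and y are along its sides; the side with the paper label and a small orange mark is -x. It stands in a pocket of the rack, which keeps it from turning, and lifts straight out. All three jars look alike; which one has the loose cap differs from run to run and has nothing to do with its name or place.
- cap_1_grip (a point): Middle of the blue screw cap of jar 1, on the jar's axis, 103 mm above the jar's underside and 13 mm below the cap's top. The cap is 54 mm across and 34 mm tall; the square shoulder of the jar lies 29 mm below this point, so fingers that reach lower strike it. The cap is gripped from above at any yaw; the jar may be lifted and carried by it. An orange bar on its top runs from the centre towards the cap's own -x.
- cap_1 (a joint): Angle of jar 1's cap on the jar in rad, growing anticlockwise seen from above (undoing); about 0 (orange bar over the jar's orange mark) at the start. A loose cap turns anticlockwise against light friction (0.1 N m), stays where it is left, and stops at 3.0, still held on its thread. A tight cap gives no more than about 0.2 rad however it is twisted, and fingers that go on turning slip round it. No cap turns clockwise from the start.
- jar_2_mid (a point): Centre (58 mm above its underside) of sample jar 2: square white jar 66x66 mm, 116 mm tall with its round ribbed blue screw cap, about 0.4 kg. z is up, x and y are along its sides; the side with the paper label and a small orange mark is -x. It stands in a pocket of the rack, which keeps it from turning, and lifts straight out. All three jars look alike; which one has the loose cap differs from run to run and has nothing to do with its name or place.
- cap_2_grip (a point): Middle of the blue screw cap of jar 2, on the jar's axis, 103 mm above the jar's underside and 13 mm below the cap's top. The cap is 54 mm across and 34 mm tall; the square shoulder of the jar lies 29 mm below this point, so fingers that reach lower strike it. The cap is gripped from above at any yaw; the jar may be lifted and carried by it. An orange bar on its top runs from the centre towards the cap's own -x.
- cap_2 (a joint): Angle of jar 2's cap on the jar in rad, growing anticlockwise seen from above (undoing); about 0 (orange bar over the jar's orange mark) at the start. A loose cap turns anticlockwise against light friction (0.1 N m), stays where it is left, and stops at 3.0, still held on its thread. A tight cap gives no more than about 0.2 rad however it is twisted, and fingers that go on turning slip round it. No cap turns clockwise from the start.
- jar_3_mid (a point): Centre (58 mm above its underside) of sample jar 3: square white jar 66x66 mm, 116 mm tall with its round ribbed blue screw cap, about 0.4 kg. z is up, x and y are along its sides; the side with the paper label and a small orange mark is -x. It stands in a pocket of the rack, which keeps it from turning, and lifts straight out. All three jars look alike; which one has the loose cap differs from run to run and has nothing to do with its name or place.
- cap_3_grip (a point): Middle of the blue screw cap of jar 3, on the jar's axis, 103 mm above the jar's underside and 13 mm below the cap's top. The cap is 54 mm across and 34 mm tall; the square shoulder of the jar lies 29 mm below this point, so fingers that reach lower strike it. The cap is gripped from above at any yaw; the jar may be lifted and carried by it. An orange bar on its top runs from the centre towards the cap's own -x.
- cap_3 (a joint): Angle of jar 3's cap on the jar in rad, growing anticlockwise seen from above (undoing); about 0 (orange bar over the jar's orange mark) at the start. A loose cap turns anticlockwise against light friction (0.1 N m), stays where it is left, and stops at 3.0, still held on its thread. A tight cap gives no more than about 0.2 rad however it is twisted, and fingers that go on turning slip round it. No cap turns clockwise from the start.
- rack: Fixed grey rack, 88 x 330 mm, three square pockets in a row along its y, 115 mm apart, with 72 mm clear width, floor 6 mm thick, walls up to 36 mm above the worktop. Origin: centre of its underside. Its place and yaw vary.
- tray: Fixed flat square yellow tray, 180 x 180 mm outside, walls 5 mm thick, rim 18 mm high, floor 5 mm above the worktop. Origin: centre of its underside.
- flask_mid (a point): Bystander, not to be disturbed: small conical glass flask with a pale pink filling, 63 mm wide, 109 mm tall, loose. The point is its centre, half-way up.
- wine_bottle_mid (a point): Bystander, not to be disturbed: small glass bottle with a blue cap and dark label, 46 mm wide, 86 mm tall, loose. The point is its centre, half-way up.
- kraft_cup_mid (a point): Bystander, not to be disturbed: brown paper cup, 70 mm wide, 98 mm tall, loose. The point is its centre, half-way up.
- jar_1: Jar 1 again, at the centre of its underside (axes as above).
- jar_2: Jar 2 again, at the centre of its underside (axes as above).
- jar_3: Jar 3 again, at the centre of its underside (axes as above).
There are look-alikes about, which are no part of the job. Leave any red look-alike of the jar_3 alone. Leave any red look-alike of the jar_1 alone.

How it is judged:
By the outcome, as a careful person would: the job done as asked, in the order asked, and still so for the second after the job is handed in, with the robot touching nothing.
It also fails if it takes over 69 s, if anything falls off the work surface, if the arm or the gripper's body presses on something with over 40 N, if the wrist force passes 120 N, or if a joint passes its speed limit or range.

## Working session

There is one attempt and no reset: what is moved stays moved. The work goes in short steps, Python scripts to look and compute and a shell command to move; the robot and the scene stay as the last step left them, time stands still between calls to the robot, and variables do not carry over. Pictures are saved under pics/ and viewed, and the job is handed in when it is done.

```bash
mkdir -p pics
python3 - <<'E'
from rig import ctrl
import cv2,numpy as np
np.set_printoptions(precision=4,suppress=True)
s=ctrl.observe()
for k,v in s.items(): print(k,np.round(v,4))
for n in("scene","top"):
    c=ctrl.read_camera(n); cv2.imwrite(f"pics/{n}0.png",c["pixels"]); print(n,c["fx"],c["fy"],c["cx"],c["cy"]);print(np.array(c["pose"]))
E
```

```text
time_s 0.0
joint_pos [ 1.3095  0.6159 -0.0126  1.4249  0.0081  1.1034 -0.0404]
qd [ 0.0013 -0.0005 -0.0004 -0.0006 -0.0005 -0.0015 -0.0006]
tau [ -0.0004 -45.8932   0.2088 -16.5745  -0.0611   0.0204   0.0002]
eef_pos [ 0.1511 -0.6314  0.2175]
orientation [ 0.7851 -0.6194 -0.001  -0.0008]
force [ 0.1952  0.1602 -0.3641]
moment [ 0.0158  0.0207 -0.0179]
grip_width 0.0928
scene 595.2180798932656 595.2180798932656 333.55624285877894 236.12627007406664
[[-0.5082 -0.6221  0.5956 -0.3351]
 [-0.861   0.3524 -0.3667  0.4882]
 [ 0.0183 -0.6992 -0.7147  1.1745]
 [ 0.      0.      0.      1.    ]]
top 457.6241650490326 457.6241650490326 325.94830501990424 242.44753408191585
[[-0.0113 -0.9962  0.0865  0.4656]
 [-0.9999  0.0113  0.     -0.0902]
 [-0.001  -0.0864 -0.9963  1.4352]
 [ 0.      0.      0.      1.    ]]
```

View pics/scene0.png

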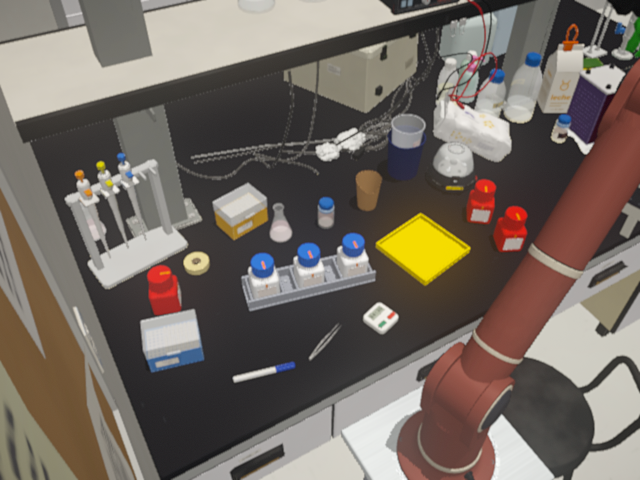

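View pics/top0.png

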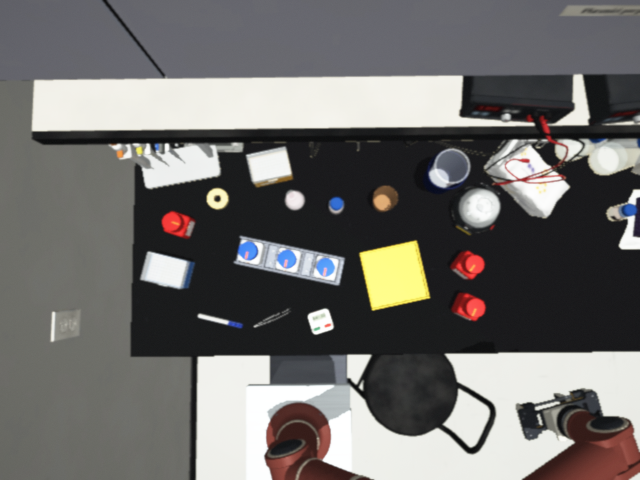

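The scene view shows three white jars with blue caps at about (262,265), (308,257) and (352,247), and in the top view at (250,250), (287,259) and (325,267). The red look-alikes are at scene (163,288), (481,200) and (514,228), away from the rack. The tray is at top (394,275).

```bash
cat > h.py <<'E'
from rig import ctrl
import cv2,numpy as np
np.set_printoptions(precision=4,suppress=True)
def ray(c,u,v):
    P=np.array(c["pose"]);d=P[:3,:3]@np.array([(u-c["cx"])/c["fx"],(v-c["cy"])/c["fy"],1]);return P[:3,3],d/np.linalg.norm(d)
def onz(c,u,v,z):
    o,d=ray(c,u,v);return (o+d*(z-o[2])/d[2])
def blobs(c,kind,amin=30):
    h=cv2.cvtColor(c["pixels"],cv2.COLOR_BGR2HSV)
    lo,hi={'blue':((105,150,60),(125,255,255)),'yellow':((25,150,100),(35,255,255)),'orange':((0,80,150),(14,255,255)),'red':((0,200,80),(6,255,255))}[kind]
    m=cv2.inRange(h,lo,hi)
    if kind=='blue': m=cv2.morphologyEx(m,cv2.MORPH_CLOSE,np.ones((5,5)))
    cs,_=cv2.findContours(m,cv2.RETR_EXTERNAL,cv2.CHAIN_APPROX_NONE)
    return [q for q in cs if cv2.contourArea(q)>=amin]
E
python3 - <<'E'
from h import *
for n in("top","scene"):
    c=ctrl.read_camera(n)
    for k in("blue","yellow"):
        for q in blobs(c,k):
            (x,y),(w,h),a=cv2.minAreaRect(q); (ex,ey),er=cv2.minEnclosingCircle(q)
            print(n,k,np.round([x,y,w,h,a,cv2.contourArea(q)],1),"z.122",onz(c,x,y,.122)[:2], np.round(cv2.boxPoints(cv2.minAreaRect(q)),1).tolist() if k=="yellow" else "")
    im=c["pixels"]
    r=(225,140,240,160) if n=="top" else (225,160,260,160)
    x,y,w,h=r
    cv2.imwrite(f"pics/{n}_crop.png",cv2.resize(im[y:y+h,x:x+w],None,fx=3,fy=3,interpolation=cv2.INTER_CUBIC))
E
```

```text
top blue [235.5 324.4  13.3   4.4  14.   40. ] z.122 [0.3492 0.1689] 
top blue [188.8 274.    2.3  24.7  14.9  31. ] z.122 [0.4934 0.3036] 
top blue [325.3 266.8  15.6  14.8  45.  132. ] z.122 [ 0.5096 -0.0874] 
top blue [286.8 258.8  16.3  15.6  45.  178. ] z.122 [0.5338 0.0229] 
top blue [247.5 250.   17.7  16.3  45.  224.5] z.122 [0.5603 0.1357] 
top blue [629.  209.5  14.   11.    0.  115.5] z.122 [ 0.6653 -0.969 ] 
top blue [336.  202.5  13.   12.   90.  117. ] z.122 [ 0.6956 -0.1207] 
top yellow [ 394.2  275.    60.3   60.4   77.8 3439. ] z.122 [ 0.4839 -0.2845] [[358.29998779296875, 251.89999389648438], [417.3999938964844, 239.10000610351562], [430.1000061035156, 298.0], [371.1000061035156, 310.79998779296875]]
scene blue [285.3 366.7   6.3  18.7  76.   89. ] z.122 [0.2705 0.2225] 
scene blue [262.  264.5  23.   22.   90.  416.5] z.122 [0.5445 0.1426] 
scene blue [308.  254.5  23.   22.   90.  400. ] z.122 [0.519 0.033] 
scene blue [352.5 244.   22.   21.   90.  377.5] z.122 [ 0.4959 -0.0784] 
scene blue [326.  202.5  11.   14.   90.  124.5] z.122 [ 0.6577 -0.0971] 
scene blue [564.5 118.5   9.   11.   90.   80. ] z.122 [ 0.6283 -0.9356] 
scene blue [497.   75.5  13.   14.   90.  132. ] z.122 [ 0.9251 -0.9221] 
scene blue [533.   59.   12.   14.   90.  142.5] z.122 [ 0.9483 -1.1099] 
scene blue [620.2  29.2   7.    9.8  18.4  42. ] z.122 [ 0.9539 -1.5667] 
scene yellow [ 422.4  246.5   78.7   58.3   38.  3581. ] z.122 [ 0.4044 -0.2223] [[373.3999938964844, 245.3000030517578], [409.29998779296875, 199.39999389648438], [471.29998779296875, 247.8000030517578], [435.3999938964844, 293.70001220703125]]
scene yellow [100.  165.5   9.    8.   90.   53.5] z.122 [1.096  0.3719] [[96.0, 161.0], [104.0, 161.0], [104.0, 170.0], [96.0, 170.0]]
```

View pics/top_crop.png

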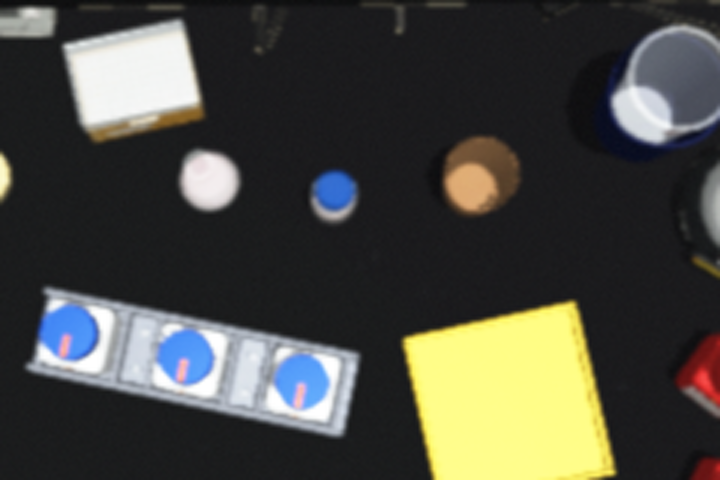

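View pics/scene_crop.png

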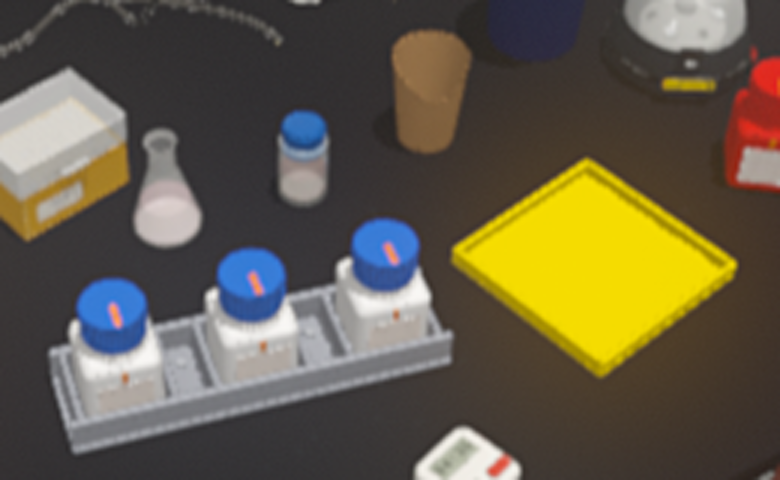

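The two crops show the three alike jars: caps at top (248,251), (287,259) and (325,267), with the bars pointing to the label side. These are the white jars in the grey rack. The red ones stand elsewhere, so nothing is ambiguous. Next I'll refine the positions and work out the moves.

```bash
cat >> h.py <<'E'
from scipy.spatial.transform import Rotation as Ro
def plan(x,y,z,yaw=None):
    s=ctrl.observe();R=Ro.from_quat(s["orientation"]);p=np.array(s["eef_pos"])
    X=R.as_matrix()[:,0];cy=np.arctan2(X[1],X[0])
    d=R.inv().apply(np.array([x,y,z])-p)
    print("t",round(s["time_s"],2),"p",p,"yaw",round(cy,4),"tilt z",R.as_matrix()[:,2],"F",np.round(s["force"],2),"M",np.round(s["moment"],3),"w",round(s["grip_width"],4))
    print("shift tool",np.round(d,4),"turn z tool",None if yaw is None else np.round(-(yaw-cy),4))
E
python3 - <<'E'
from h import *
t=ctrl.read_camera("top");s=ctrl.read_camera("scene")
a=[onz(t,*q,.122)[:2] for q in((248,250.5),(286.8,258.8),(325.3,266.8))]
b=[onz(s,*q,.122)[:2] for q in((262,261.9),(308,252),(352.5,241.5))]
a=np.array(a);b=np.array(b);print(a);print(b)
for P in(a,b,(a+b)/2):
    m=P.mean(0);d=P[0]-P[2];u=d/np.linalg.norm(d);print("mid",m,"len",np.linalg.norm(d)/2,"yaw",np.arctan2(-u[0],u[1]),"jars",m+.115*u,m,m-.115*u)
c=[onz(t,*q,.018)[:2] for q in((358.3,251.9),(417.4,239.1),(430.1,298),(371.1,310.8))];print("tray",np.mean(c,0),c)
print("tray scene",onz(s,422.4,246.5,.012))
for n,q,z in(("flask",(295,199),.05),("cup",(385,198),.05)):print(n,onz(t,*q,z))
m=((a+b)/2);
E
```

```text
[[ 0.5588  0.1343]
 [ 0.5337  0.0227]
 [ 0.5095 -0.0876]]
[[ 0.5519  0.139 ]
 [ 0.5262  0.029 ]
 [ 0.5031 -0.0828]]
mid [0.534  0.0232] len 0.11361967619373667 yaw -0.21897514347054953 jars [0.559  0.1354] [0.534  0.0232] [ 0.509  -0.0891]
mid [0.527  0.0284] len 0.11357658590932379 yaw -0.21660912470839744 jars [0.5518 0.1407] [0.527  0.0284] [ 0.5023 -0.0839]
mid [0.5305 0.0258] len 0.11359805156061425 yaw -0.21779235846039402 jars [0.5554 0.1381] [0.5305 0.0258] [ 0.5057 -0.0865]
tray [ 0.4859 -0.3   ] [array([ 0.558 , -0.1902]), array([ 0.5958, -0.3747]), array([ 0.4134, -0.4086]), array([ 0.3765, -0.2264])]
tray scene [ 0.4817 -0.2968  0.012 ]
flask [0.7205 0.0031 0.05  ]
cup [ 0.7204 -0.2727  0.05  ]
```

Run:
```python
from h import *
t=ctrl.read_camera("top");s=ctrl.read_camera("scene")
q=[(45,290),(358,353),(342,436),(28,370)]
P=[onz(t,x/3+225-.33,y/3+140-.33,.036)[:2] for x,y in q];print("rack top",np.mean(P,0),P)
q=[(50,352),(437,333+0),(450,336),(72,428)]
# sub-pixel blue caps incl. orange bar, hull
for c,n,wh in((t,"top",((248,250),(287,259),(325,267))),(s,"scene",((262,264),(308,254),(352,244)))):
    im=cv2.resize(c["pixels"],None,fx=4,fy=4,interpolation=cv2.INTER_CUBIC)
    h=cv2.cvtColor(im,cv2.COLOR_BGR2HSV)
    m=cv2.inRange(h,(100,120,150),(125,255,255))|cv2.inRange(h,(0,90,160),(14,255,255))
    if n=="scene": m=cv2.inRange(h,(100,120,170),(125,255,255))
    cs,_=cv2.findContours(m,cv2.RETR_EXTERNAL,cv2.CHAIN_APPROX_NONE)
    for x,y in wh:
        k=min((k for k in cs if cv2.contourArea(k)>800),key=lambda k:np.hypot(*(k.reshape(-1,2).mean(0)/4-(x,y))))
        k=cv2.convexHull(k);e=cv2.fitEllipse(k);u,v=(e[0][0]-1.5)/4,(e[0][1]-1.5)/4
        print(n,np.round([u,v,e[1][0]/4,e[1][1]/4],2),onz(c,u,v,.122)[:2],onz(c,u,v,.109)[:2])
```

```text
rack top [0.5333 0.0235] [array([0.6089, 0.1747]), array([ 0.5406, -0.1449]), array([ 0.4565, -0.1275]), array([0.5271, 0.1916])]
top [247.46 250.22  17.8   19.58] [0.5596 0.1358] [0.5606 0.138 ]
top [286.46 258.47  17.14  18.23] [0.5346 0.0237] [0.5353 0.0248]
top [325.06 266.58  16.87  17.39] [ 0.5101 -0.0869] [ 0.5106 -0.0868]
scene [261.71 261.36  17.15  22.46] [0.5538 0.1389] [0.5648 0.1346]
scene [308.47 251.03  16.63  22.28] [0.5284 0.0265] [0.5391 0.0208]
scene [353.14 240.96  16.09  21.66] [ 0.5039 -0.0852] [ 0.5142 -0.0923]
```

```bash
python3 -c "
from h import *
plan(.507,-.0877,.2,-.22)"
```

```text
t 0.4 p [ 0.1512 -0.632   0.2185] yaw -1.3359 tilt z [-0.0001  0.0004 -1.    ] F [-0.33 -0.14  0.48] M [ 0.001  0.052 -0.016] w 0.0928
shift tool [-0.4466 -0.4727  0.0187] turn z tool -1.1159
```

```bash
python3 -m inch '[[0,0,-0.09,-0.034,-0.036,0,0.093],[0,0,-0.18,-0.068,-0.072,0,0.093],[0,0,-0.27,-0.102,-0.108,0,0.093],[0,0,-0.36,-0.136,-0.144,0,0.093],[0,0,-0.45,-0.17,-0.18,0,0.093]]' 30; python3 -c "
from h import *
plan(.507,-.0877,.2,-.22)"
```

```text
time_s: 0.9
eef_pos: [0.2877, -0.4233, 0.219]
orientation: [0.904, -0.427, 0.0, 0.0]
force: [0.2, -0.7, 0.5]
grip_width: 0.093
t 0.9 p [ 0.2877 -0.4233  0.219 ] yaw -0.8825 tilt z [ 0.0006 -0.0007 -1.    ] F [ 0.18 -0.72  0.52] M [-0.04  -0.072 -0.026] w 0.093
shift tool [-0.1199 -0.3826  0.0189] turn z tool -0.6625
```

```bash
python3 -m inch '[[0,0,-0.09,-0.014,-0.042,0,0.093],[0,0,-0.18,-0.028,-0.084,0,0.093],[0,0,-0.27,-0.042,-0.126,0,0.093],[0,0,-0.36,-0.056,-0.168,0,0.093],[0,0,-0.45,-0.07,-0.21,0,0.093]]'; python3 -c "
from h import *
plan(.507,-.0877,.2,-.22)"
```

```text
time_s: 1.4
eef_pos: [0.4059, -0.2365, 0.2191]
orientation: [0.977, -0.215, 0.0, 0.0]
force: [0.8, 0.3, 0.5]
grip_width: 0.0931
t 1.4 p [ 0.4059 -0.2365  0.2191] yaw -0.4326 tilt z [ 0.0009 -0.0007 -1.    ] F [0.83 0.27 0.5 ] M [-0.035 -0.134 -0.015] w 0.0931
shift tool [ 0.0294 -0.1774  0.0191] turn z tool -0.2126
```

```bash
cat > /dev/null
python3 - <<'E'
from h import *
s=ctrl.observe();print(s["joint_pos"],s["force"],s["moment"])
E
```

```text
[ 0.7254  0.3531 -0.3307  1.9173  0.1451  0.8929 -0.1101] [0.8292 0.2707 0.4995] [-0.035  -0.1341 -0.0146]
```

```bash
python3 -m inch '[[0,0,-0.05,0.007,-0.044,0,0.093],[0,0,-0.1,0.015,-0.089,0,0.093],[0,0,-0.16,0.022,-0.133,0.01,0.093],[0,0,-0.213,0.029,-0.177,0.019,0.093],[0,0,-0.213,0.029,-0.177,0.019,0.093]]'
python3 - <<'E'
from h import *
plan(.507,-.0877,.09,-.22)
print(ctrl.observe()["joint_pos"])
for n,(x,y,w,h) in(("top",(225,180,160,120)),("scene",(230,190,160,120))):
    c=ctrl.read_camera(n);cv2.imwrite(f"pics/{n}1.png",cv2.resize(c["pixels"][y:y+h,x:x+w],None,fx=4,fy=4,interpolation=cv2.INTER_CUBIC))
E
```

```text
time_s: 1.9
eef_pos: [0.5088, -0.082, 0.1993]
orientation: [0.994, -0.105, 0.001, -0.003]
force: [-1.4, -0.2, -0.0]
grip_width: 0.093
t 1.9 p [ 0.5088 -0.082   0.1993] yaw -0.2108 tilt z [ 0.002   0.0054 -1.    ] F [-1.45 -0.2  -0.04] M [-0.045 -0.021  0.051] w 0.093
shift tool [-0.0006  0.0066  0.1092] turn z tool 0.0092
[ 0.4026  0.4551 -0.4089  1.8283  0.2177  0.9011 -0.3155]
```

View pics/scene1.png

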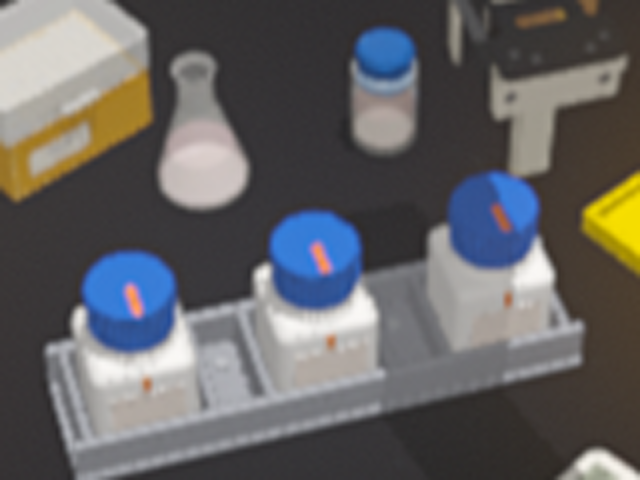

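View pics/top1.png

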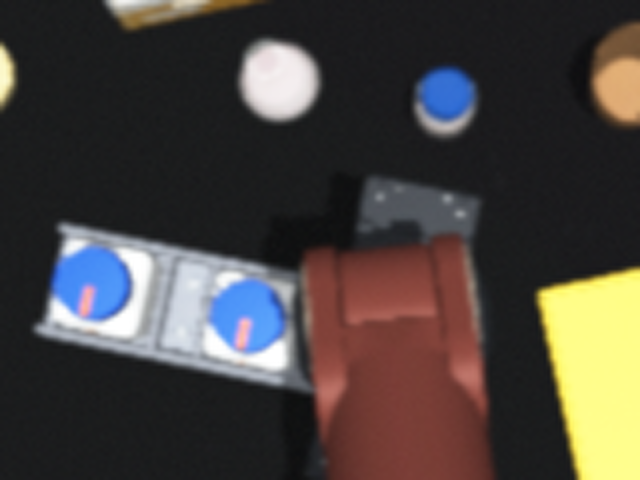

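Run:
```python
from h import *
c=ctrl.read_camera("scene")
P=np.linalg.inv(np.array(c["pose"]))
for d in(-.0465,0,.0465):
    p=np.array([.5088+d*.976,-.082-d*.21,.2,1]);q=P@p;print(q[0]/q[2]*c["fx"]+c["cx"],q[1]/q[2]*c["fy"]+c["cy"])
x,y,w,h=260,80,200,150
cv2.imwrite("pics/scene2.png",cv2.resize(c["pixels"][y:y+h,x:x+w],None,fx=4,fy=4,interpolation=cv2.INTER_CUBIC))
plan(.507,-.0877,.09,-.22)
```

```text
359.0296719794955 230.5332099001046
352.2802773562376 217.26646970110625
345.8180637667499 204.56421807890268
t 2.05 p [ 0.5058 -0.0904  0.1996] yaw -0.2236 tilt z [-0.0008 -0.0008 -1.    ] F [ 0.28 -0.49 -0.02] M [-0.079  0.01   0.013] w 0.0929
shift tool [ 0.0006 -0.003   0.1096] turn z tool -0.0036
```

View pics/scene2.png

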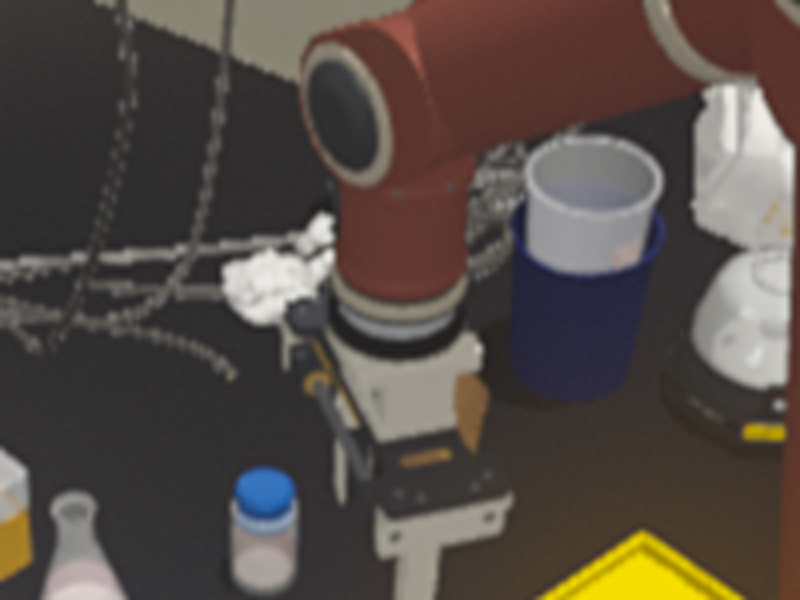

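The enlarged view shows the open gripper squarely over the right-hand cap, with the near fingertip at about (362,231), where it was expected. Now descending.

```bash
python3 -m inch '[[0,0,0,0,0,0.02,0.093],[0,0,0,0,0,0.04,0.093],[0,0,0,0,0,0.06,0.093],[0,0,0,0,0,0.07,0.093],[0,0,0,0,0,0.07,0.093]]'; python3 -c "
from h import *
plan(.507,-.0877,.09,-.22)"
```

```text
time_s: 2.55
eef_pos: [0.5048, -0.0912, 0.1288]
orientation: [0.994, -0.113, -0.001, 0.0]
force: [-0.9, 0.5, -0.6]
grip_width: 0.0932
t 2.55 p [ 0.5048 -0.0912  0.1288] yaw -0.2256 tilt z [-0.0028 -0.0005 -1.    ] F [-0.92  0.49 -0.63] M [-0.069 -0.079 -0.033] w 0.0932
shift tool [ 0.0014 -0.004   0.0388] turn z tool -0.0056
```

```bash
python3 -m inch '[[0,0,0,0.001,-0.003,0.015,0.093],[0,0,0,0.001,-0.003,0.03,0.093],[0,0,0,0.001,-0.003,0.039,0.093],[0,0,0,0.001,-0.003,0.039,0.093],[0,0,0,0.001,-0.003,0.039,0.093]]'; python3 -c "
from h import *
plan(.507,-.0877,.09,-.22)"
```

```text
time_s: 3.05
eef_pos: [0.5082, -0.0873, 0.0913]
orientation: [0.994, -0.112, 0.001, 0.0]
force: [0.6, -0.5, 0.8]
grip_width: 0.0932
t 3.05 p [ 0.5082 -0.0873  0.0913] yaw -0.2235 tilt z [ 0.0011 -0.0002 -1.    ] F [ 0.61 -0.48  0.76] M [ 0.006 -0.065  0.039] w 0.0932
shift tool [-0.0011  0.0007  0.0013] turn z tool -0.0035
```

Close on the cap at moderate force.

```bash
python3 -m inch '[[0,0,0,0,0,0,0.05],[0,0,0,0,0,0,0.05],[0,0,0,0,0,0,0.05],[0,0,0,0,0,0,0.05],[0,0,0,0,0,0,0.05]]' 25; python3 -c "
from h import *
plan(.507,-.0877,.09,-.22)"
```

```text
time_s: 3.55
eef_pos: [0.5078, -0.087, 0.0908]
orientation: [0.994, -0.111, 0.0, -0.0]
force: [0.8, -0.5, -0.2]
grip_width: 0.0577
t 3.55 p [ 0.5078 -0.087   0.0908] yaw -0.2229 tilt z [ 0.0001  0.     -1.    ] F [ 0.76 -0.48 -0.19] M [-0.079 -0.072  0.014] w 0.0577
shift tool [-0.0006  0.0009  0.0008] turn z tool -0.0029
```

```bash
python3 -m inch '[[0,0,0,0,0,0,0.045],[0,0,0,0,0,0,0.045],[0,0,0,0,0,0,0.045]]' 25; python3 -m inch '[[0,0,-0.08,0,0,0,0.045],[0,0,-0.16,0,0,0,0.045],[0,0,-0.24,0,0,0,0.045],[0,0,-0.32,0,0,0,0.045],[0,0,-0.4,0,0,0,0.045]]' 25; python3 -c "
from h import *
plan(.507,-.0877,.09,-.22)"
```

```text
time_s: 3.85
eef_pos: [0.5079, -0.087, 0.0907]
orientation: [0.994, -0.111, 0.0, -0.0]
force: [0.1, -0.5, 0.5]
grip_width: 0.0536
time_s: 4.35
eef_pos: [0.5075, -0.087, 0.0906]
orientation: [0.996, 0.087, -0.0, -0.001]
force: [-0.6, 1.0, -0.8]
grip_width: 0.0538
t 4.35 p [ 0.5075 -0.087   0.0906] yaw 0.1737 tilt z [-0.0007  0.0014 -1.    ] F [-0.59  1.   -0.8 ] M [ 0.35   0.037 -0.998] w 0.0538
shift tool [-0.0006  0.0006  0.0006] turn z tool 0.3937
```

The moment is about −1.0 N m after 0.4 rad, so this cap is tight. Release, rise and go to the middle one.

```bash
python3 -m inch '[[0,0,0,0,0,0,0.093],[0,0,0,0,0,0,0.093],[0,0,0,0,0,0,0.093],[0,0,0,0,0,0,0.093],[0,0,0,0,0,0,0.093]]'; python3 -m inch '[[0,0,0,0,0,-0.02,0.093],[0,0,0,0,0,-0.05,0.093],[0,0,0,0,0,-0.07,0.093],[0,0,0,0,0,-0.07,0.093]]'
python3 - <<'E'
from h import *
plan(.532,.0245,.16,-.22)
E
```

```text
time_s: 4.85
eef_pos: [0.5078, -0.0869, 0.0907]
orientation: [0.996, 0.088, 0.0, 0.0]
force: [0.0, 0.6, -0.3]
grip_width: 0.0891
time_s: 5.25
eef_pos: [0.5098, -0.0868, 0.1632]
orientation: [0.996, 0.088, 0.003, 0.001]
force: [0.7, 0.1, -0.2]
grip_width: 0.0929
t 5.25 p [ 0.5098 -0.0868  0.1632] yaw 0.1769 tilt z [ 0.0062 -0.0008 -1.    ] F [ 0.73  0.08 -0.15] M [-0.01  -0.077 -0.049] w 0.0929
shift tool [ 0.0414 -0.1057  0.0033] turn z tool 0.3969
```

```bash
python3 -m inch '[[0,0,0.13,0.014,-0.035,0,0.093],[0,0,0.26,0.028,-0.07,0,0.093],[0,0,0.397,0.0414,-0.106,0,0.093],[0,0,0.397,0.0414,-0.106,0,0.093],[0,0,0.397,0.0414,-0.106,0,0.093]]'
python3 - <<'E'
from h import *
for n,(x,y,w,h) in(("top",(225,180,160,120)),("scene",(230,190,160,120))):
    c=ctrl.read_camera(n);cv2.imwrite(f"pics/{n}3.png",cv2.resize(c["pixels"][y:y+h,x:x+w],None,fx=4,fy=4,interpolation=cv2.INTER_CUBIC))
plan(.532,.0245,.09,-.22)
E
```

```text
time_s: 5.75
eef_pos: [0.5291, 0.0258, 0.1597]
orientation: [0.994, -0.108, -0.001, 0.0]
force: [-0.8, -0.7, 0.5]
grip_width: 0.0929
t 5.85 p [0.5292 0.023  0.1597] yaw -0.2211 tilt z [-0.0021 -0.0014 -1.    ] F [-0.42 -0.56  0.05] M [-0.047 -0.101 -0.007] w 0.0929
shift tool [ 0.0026 -0.0022  0.0697] turn z tool -0.0011
```

View pics/scene3.png

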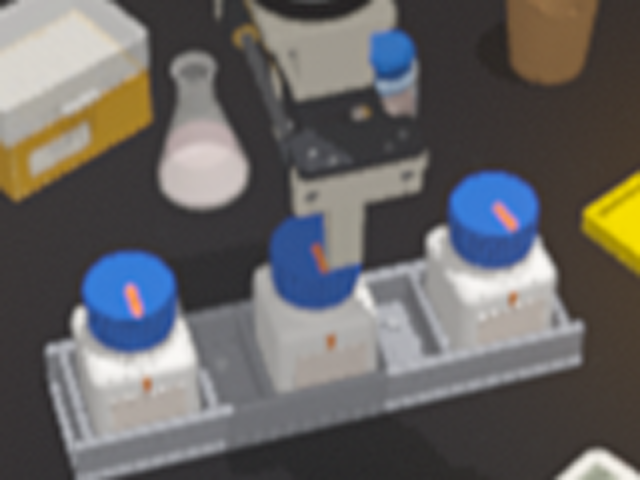

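The picture shows the right cap's bar (505,215 in the crop) moved by only about 0.2 rad, so the right jar is confirmed tight. The gripper now stands over the middle cap. Descending.

```bash
python3 -m inch '[[0,0,0,0.001,-0.001,0.02,0.093],[0,0,0,0.001,-0.001,0.04,0.093],[0,0,0,0.001,-0.001,0.06,0.093],[0,0,0,0.001,-0.001,0.07,0.093],[0,0,0,0.001,-0.001,0.07,0.093]]'; python3 -m inch '[[0,0,0,0,0,0,0.045],[0,0,0,0,0,0,0.045],[0,0,0,0,0,0,0.045],[0,0,0,0,0,0,0.045],[0,0,0,0,0,0,0.045]]' 25;python3 -m inch '[[0,0,0,0,0,0,0.045],[0,0,0,0,0,0,0.045],[0,0,0,0,0,0,0.045]]' 25; python3 -c "
from h import *
plan(.532,.0245,.09,-.22)"
```

```text
time_s: 6.35
eef_pos: [0.5299, 0.0237, 0.0892]
orientation: [0.994, -0.111, -0.002, 0.001]
force: [-0.9, -0.1, 0.3]
grip_width: 0.093
time_s: 6.85
eef_pos: [0.5313, 0.0255, 0.0911]
orientation: [0.994, -0.11, 0.0, -0.0]
force: [-0.2, -0.1, 0.7]
grip_width: 0.0576
time_s: 7.15
eef_pos: [0.5322, 0.0254, 0.0912]
orientation: [0.994, -0.11, 0.001, -0.0]
force: [2.1, -0.4, 1.8]
grip_width: 0.0536
t 7.15 p [0.5322 0.0254 0.0912] yaw -0.2201 tilt z [ 0.0025  0.0001 -1.    ] F [ 2.11 -0.35  1.81] M [-0.228 -0.51   0.052] w 0.0536
shift tool [-0.      0.0009  0.0012] turn z tool -0.0001
```

```bash
python3 -m inch '[[0,0,-0.08,0,0,0,0.045],[0,0,-0.16,0,0,0,0.045],[0,0,-0.24,0,0,0,0.045],[0,0,-0.32,0,0,0,0.045],[0,0,-0.4,0,0,0,0.045]]' 25; python3 -c "
from h import *
plan(.532,.0245,.16,-.22)"
```

```text
time_s: 7.65
eef_pos: [0.5312, 0.0264, 0.0911]
orientation: [0.996, 0.091, 0.0, -0.001]
force: [0.4, 1.7, 2.8]
grip_width: 0.0538
t 7.65 p [0.5312 0.0264 0.0911] yaw 0.1831 tilt z [ 0.0005  0.0013 -1.    ] F [0.38 1.74 2.85] M [ 0.087 -0.124 -0.125] w 0.0538
shift tool [ 0.0005  0.0019 -0.0689] turn z tool 0.4031
```

The moment is only 0.125 N m, so the middle cap is the loose one. Carry on to about a quarter turn.

```bash
python3 -m inch '[[0,0,-0.12,0,0,0,0.045],[0,0,-0.24,0,0,0,0.045],[0,0,-0.36,0,0,0,0.045],[0,0,-0.48,0,0,0,0.045],[0,0,-0.6,0,0,0,0.045]]' 25; python3 -m inch '[[0,0,-0.12,0,0,0,0.045],[0,0,-0.24,0,0,0,0.045],[0,0,-0.36,0,0,0,0.045],[0,0,-0.48,0,0,0,0.045],[0,0,-0.6,0,0,0,0.045]]' 25; python3 -c "
from h import *
plan(.532,.0245,.16,-.22)
print(ctrl.observe()['joint_pos'])"
```

```text
time_s: 8.15
eef_pos: [0.5309, 0.026, 0.0911]
orientation: [0.924, 0.382, -0.0, -0.0]
force: [0.3, 1.1, 3.0]
grip_width: 0.0537
time_s: 8.65
eef_pos: [0.5307, 0.0255, 0.0911]
orientation: [0.77, 0.638, -0.0, 0.0]
force: [0.7, 0.3, 3.2]
grip_width: 0.0538
t 8.65 p [0.5307 0.0255 0.0911] yaw 1.3848 tilt z [-0.0006 -0.0006 -1.    ] F [0.72 0.28 3.18] M [-0.165 -0.091 -0.103] w 0.0538
shift tool [-0.0008  0.0014 -0.0689] turn z tool 1.6048
[ 0.4063  0.7279 -0.7956  1.8924  0.7028  0.8269  0.6188]
```

```bash
python3 -m inch '[[0,0,0,0,0,0,0.093],[0,0,0,0,0,0,0.093],[0,0,0,0,0,0,0.093],[0,0,0,0,0,0,0.093],[0,0,0,0,0,0,0.093]]'; python3 -m inch '[[0,0,0,0,0,-0.03,0.093],[0,0,0,0,0,-0.07,0.093],[0,0,0,0,0,-0.11,0.093],[0,0,0,0,0,-0.11,0.093]]'
python3 - <<'E'
from h import *
for n,(x,y,w,h) in(("scene",(230,190,160,120)),):
    c=ctrl.read_camera(n);cv2.imwrite(f"pics/{n}4.png",cv2.resize(c["pixels"][y:y+h,x:x+w],None,fx=4,fy=4,interpolation=cv2.INTER_CUBIC))
plan(.532,.0245,.09,-.22)
E
```

```text
time_s: 9.15
eef_pos: [0.5309, 0.0254, 0.0906]
orientation: [0.771, 0.636, -0.0, 0.0]
force: [0.2, 0.3, -0.8]
grip_width: 0.089
time_s: 9.55
eef_pos: [0.5341, 0.0273, 0.2059]
orientation: [0.771, 0.636, 0.005, 0.003]
force: [0.0, -0.0, 0.4]
grip_width: 0.0932
t 9.6 p [0.5326 0.0262 0.2032] yaw 1.3796 tilt z [ 0.0058  0.0005 -1.    ] F [ 0.09 -0.16 -0.64] M [ 0.028 -0.173 -0.018] w 0.0932
shift tool [-0.0019 -0.0009  0.1132] turn z tool 1.5996
```

View pics/scene4.png

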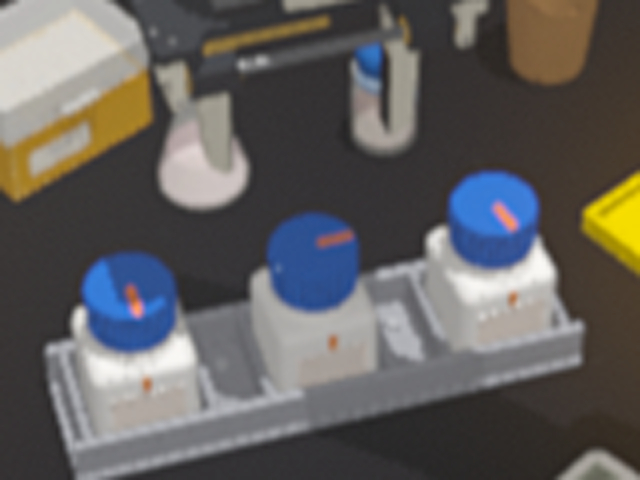

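The middle cap's bar now runs from crop (318,242) to (352,236), across the jar, while its orange mark stays at the front (333,342). I'll put a number on the angle.

Run:
```python
from h import *
c=ctrl.read_camera("scene")
im=cv2.resize(c["pixels"],None,fx=4,fy=4,interpolation=cv2.INTER_CUBIC);h=cv2.cvtColor(im,cv2.COLOR_BGR2HSV)
m=cv2.inRange(h,(0,90,90),(14,255,255))|cv2.inRange(h,(172,90,90),(180,255,255))
cs,_=cv2.findContours(m,cv2.RETR_EXTERNAL,cv2.CHAIN_APPROX_NONE)
for k in cs:
    x,y,w,hh=cv2.boundingRect(k)
    if cv2.contourArea(k)<20 or not(920<x<1500 and 900<y<1200):continue
    p=np.array([onz(c,(q[0]-1.5)/4,(q[1]-1.5)/4,.122)[:2] for q in k[:,0]])
    mu=p.mean(0);u,s,v=np.linalg.svd(p-mu);d=v[0]
    print((x,y,w,hh),mu,"len",np.ptp((p-mu)@d),"dir",np.arctan2(d[1],d[0]))
```

```text
(1063, 1139, 8, 11) [0.4815 0.1622] len 0.007563709383048721 dir 2.726682891392453
(1249, 1097, 8, 11) [0.4565 0.0547] len 0.007645920030920959 dir 2.6166128829860735
(1430, 1053, 7, 11) [ 0.4339 -0.0545] len 0.008058825620814555 dir 2.4033271411709944
(1047, 1047, 14, 27) [0.5428 0.1405] len 0.021702195748912932 dir 2.9445129142917077
(1240, 993, 31, 12) [0.5278 0.0135] len 0.01900231841418305 dir 1.3822383352405623
(1417, 967, 18, 22) [ 0.4918 -0.0859] len 0.01988143143550858 dir 3.11375412843481
```

The bar has turned about 1.60 rad, a quarter turn as asked. Regrip and lift.

```bash
python3 -m inch '[[0,0,0,-0.001,0,0.03,0.093],[0,0,0,-0.001,0,0.06,0.093],[0,0,0,-0.001,0,0.085,0.093],[0,0,0,-0.001,0,0.1,0.093],[0,0,0,-0.001,0,0.11,0.093]]'; python3 -m inch '[[0,0,0,0,0,0,0.093],[0,0,0,0,0,0,0.045],[0,0,0,0,0,0,0.045],[0,0,0,0,0,0,0.045],[0,0,0,0,0,0,0.045]]' 30;python3 -m inch '[[0,0,0,0,0,0,0.045],[0,0,0,0,0,0,0.045],[0,0,0,0,0,0,0.045],[0,0,0,0,0,0,0.045],[0,0,0,0,0,0,0.045]]' 30; python3 -c "
from h import *
plan(.532,.0245,.09,-.22)"
```

```text
time_s: 10.15
eef_pos: [0.5296, 0.0242, 0.0885]
orientation: [0.771, 0.637, -0.001, -0.001]
force: [0.1, 0.4, 0.3]
grip_width: 0.0935
time_s: 10.65
eef_pos: [0.5312, 0.0244, 0.0913]
orientation: [0.771, 0.636, 0.0, 0.0]
force: [1.5, -0.1, 0.8]
grip_width: 0.0652
time_s: 11.15
eef_pos: [0.5312, 0.0251, 0.0911]
orientation: [0.771, 0.637, 0.001, -0.0]
force: [0.3, 1.5, 3.2]
grip_width: 0.0537
t 11.15 p [0.5312 0.0251 0.0911] yaw 1.3804 tilt z [ 0.001  0.001 -1.   ] F [0.32 1.52 3.15] M [ 0.347 -0.177 -0.086] w 0.0537
shift tool [-0.0004  0.0009  0.0011] turn z tool 1.6004
```

Lift straight and slowly.

```bash
python3 -m inch '[[0,0,0,0,0,-0.008,0.045],[0,0,0,0,0,-0.018,0.045],[0,0,0,0,0,-0.03,0.045],[0,0,0,0,0,-0.042,0.045],[0,0,0,0,0,-0.055,0.045]]' 30;python3 -m inch '[[0,0,0,0,0,-0.02,0.045],[0,0,0,0,0,-0.04,0.045],[0,0,0,0,0,-0.06,0.045],[0,0,0,0,0,-0.08,0.045],[0,0,0,0,0,-0.095,0.045]]' 30;python3 - <<'E'
from h import *
plan(.484,-.298,.24,None)
c=ctrl.read_camera("scene");cv2.imwrite("pics/scene5.png",c["pixels"])
plan(.484,-.298,.24,None)
E
```

```text
time_s: 11.65
eef_pos: [0.5299, 0.0243, 0.1466]
orientation: [0.771, 0.637, -0.001, -0.0]
force: [-0.3, 0.7, -5.2]
grip_width: 0.0534
time_s: 12.15
eef_pos: [0.5303, 0.0248, 0.2427]
orientation: [0.771, 0.637, 0.0, 0.0]
force: [0.5, 0.2, -3.6]
grip_width: 0.0538
t 12.15 p [0.5303 0.0248 0.2427] yaw 1.3809 tilt z [ 0.0005 -0.0001 -1.    ] F [ 0.5   0.16 -3.62] M [ 0.073 -0.178 -0.012] w 0.0538
shift tool [-0.3258  0.0154  0.0027] turn z tool None
t 12.2 p [0.5316 0.0254 0.2448] yaw 1.3808 tilt z [ 0.0046  0.0004 -1.    ] F [ 0.69  1.02 -1.65] M [ 0.118 -0.253  0.024] w 0.0538
shift tool [-0.3266  0.0143  0.0045] turn z tool None
```

View pics/scene5.png

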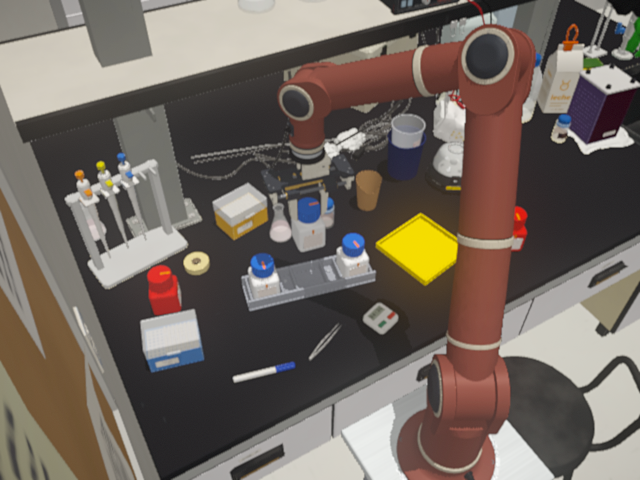

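The middle jar hangs upright in the gripper at (310,235), and the other two are still in the rack. Carry it over to the tray.

```bash
python3 -m inch '[[0,0,0,-0.02,0.001,0,0.045],[0,0,0,-0.05,0.002,0,0.045],[0,0,0,-0.085,0.004,0,0.045],[0,0,0,-0.12,0.005,0,0.045],[0,0,0,-0.155,0.007,0,0.045]]' 30;python3 -m inch '[[0,0,0,-0.035,0.002,0,0.045],[0,0,0,-0.07,0.003,0,0.045],[0,0,0,-0.105,0.005,0,0.045],[0,0,0,-0.135,0.006,0,0.045],[0,0,0,-0.155,0.007,0,0.045]]' 30;python3 -c "
from h import *
plan(.4845,-.299,.24,None)"
```

```text
time_s: 12.7
eef_pos: [0.507, -0.1301, 0.2407]
orientation: [0.771, 0.637, -0.001, -0.0]
force: [0.4, -0.3, -4.3]
grip_width: 0.0535
time_s: 13.2
eef_pos: [0.484, -0.2856, 0.2401]
orientation: [0.772, 0.635, -0.001, -0.001]
force: [-0.4, -0.0, -3.6]
grip_width: 0.0537
t 13.2 p [ 0.484  -0.2856  0.2401] yaw 1.3768 tilt z [-0.0026 -0.0007 -1.    ] F [-0.44 -0.03 -3.59] M [ 0.066 -0.184 -0.008] w 0.0537
shift tool [-0.0131  0.0031  0.0001] turn z tool None
```

```bash
python3 -m inch '[[0,0,0,-0.008,0.002,0,0.045],[0,0,0,-0.013,0.003,0.02,0.045],[0,0,0,-0.013,0.003,0.045,0.045],[0,0,0,-0.013,0.003,0.075,0.045],[0,0,0,-0.013,0.003,0.1,0.045]]' 30;python3 -m inch '[[0,0,0,0,0,0.01,0.045],[0,0,0,0,0,0.02,0.045],[0,0,0,0,0,0.028,0.045],[0,0,0,0,0,0.033,0.045],[0,0,0,0,0,0.033,0.045]]' 30;python3 - <<'E'
from h import *
plan(.4845,-.299,.09,None)
for n,(x,y,w,h) in(("scene",(340,170,160,120)),):
    c=ctrl.read_camera(n);cv2.imwrite(f"pics/{n}6.png",cv2.resize(c["pixels"][y:y+h,x:x+w],None,fx=4,fy=4,interpolation=cv2.INTER_CUBIC))
plan(.4845,-.299,.09,None)
E
```

```text
time_s: 13.7
eef_pos: [0.486, -0.2943, 0.1395]
orientation: [0.771, 0.637, 0.0, -0.001]
force: [-1.4, 0.2, -3.8]
grip_width: 0.0537
time_s: 14.2
eef_pos: [0.4863, -0.2959, 0.1076]
orientation: [0.771, 0.637, -0.0, -0.0]
force: [0.1, -0.7, -3.3]
grip_width: 0.0535
t 14.2 p [ 0.4863 -0.2959  0.1076] yaw 1.38 tilt z [-0.0002  0.0001 -1.    ] F [ 0.1  -0.74 -3.32] M [ 0.071 -0.171  0.028] w 0.0535
shift tool [-0.0034 -0.0012  0.0176] turn z tool None
t 14.25 p [ 0.4866 -0.296   0.108 ] yaw 1.3799 tilt z [ 0.0005 -0.0002 -1.    ] F [-0.28  0.12 -5.52] M [ 0.069 -0.142  0.071] w 0.0536
shift tool [-0.0034 -0.0015  0.018 ] turn z tool None
```

View pics/scene6.png

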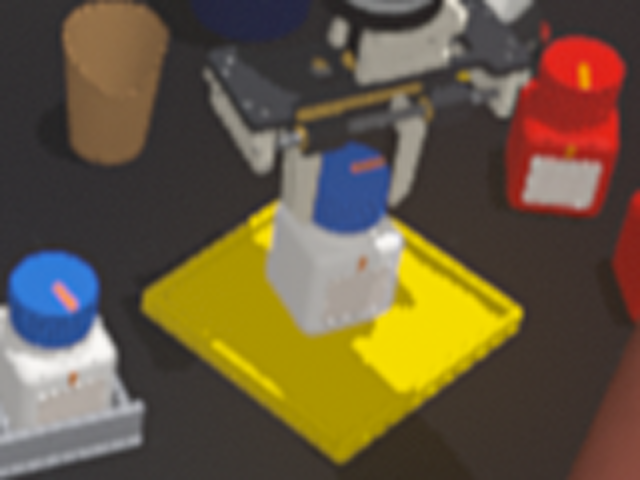

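The jar hangs upright over the middle of the tray at crop (335,280). Set it down slowly.

```bash
python3 -m inch '[[0,0,0,-0.001,0,0.004,0.045],[0,0,0,-0.002,0,0.008,0.045],[0,0,0,-0.002,0,0.012,0.045],[0,0,0,-0.002,0,0.014,0.045],[0,0,0,-0.002,0,0.015,0.045]]' 30;python3 -m inch '[[0,0,0,0,0,0.001,0.045],[0,0,0,0,0,0.0015,0.045],[0,0,0,0,0,0.002,0.045]]'; python3 -c "
from h import *
plan(.4845,-.299,.09,None)"
```

```text
time_s: 14.75
eef_pos: [0.4858, -0.2978, 0.0923]
orientation: [0.771, 0.637, -0.0, -0.0]
force: [0.3, -0.4, -3.5]
grip_width: 0.0539
time_s: 15.05
eef_pos: [0.486, -0.2979, 0.0907]
orientation: [0.771, 0.637, 0.0, 0.0]
force: [0.0, 0.7, -3.7]
grip_width: 0.0534
t 15.05 p [ 0.486  -0.2979  0.0907] yaw 1.3801 tilt z [ 0.0002 -0.     -1.    ] F [ 0.03  0.7  -3.67] M [ 0.066 -0.153 -0.021] w 0.0534
shift tool [-0.0014 -0.0013  0.0007] turn z tool None
```

```bash
python3 -m inch '[[0,0,0,0,0,0.0005,0.045],[0,0,0,0,0,0.001,0.045]]'; python3 -m inch '[[0,0,0,0,0,0.0005,0.045],[0,0,0,0,0,0.001,0.045]]'; python3 -c "
from h import *
plan(.4845,-.299,.09,None)"
```

```text
time_s: 15.25
eef_pos: [0.4861, -0.2978, 0.0901]
orientation: [0.771, 0.637, -0.0, 0.0]
force: [-1.1, 0.4, 0.1]
grip_width: 0.0537
time_s: 15.45
eef_pos: [0.4862, -0.2978, 0.09]
orientation: [0.771, 0.637, -0.0, 0.0]
force: [-3.1, 1.7, 7.6]
grip_width: 0.0532
t 15.45 p [ 0.4862 -0.2978  0.09  ] yaw 1.3801 tilt z [ 0.0003 -0.001  -1.    ] F [-3.08  1.67  7.58] M [ 0.062  0.707 -0.057] w 0.0532
shift tool [-0.0015 -0.0014 -0.    ] turn z tool None
```

Landed. The force went from −3.7 to +7.6 N. Ease it off, release, rise and clear.

```bash
python3 -m inch '[[0,0,0,0,0,-0.001,0.045],[0,0,0,0,0,-0.001,0.045],[0,0,0,0,0,-0.001,0.06],[0,0,0,0,0,-0.001,0.093],[0,0,0,0,0,-0.001,0.093]]'; python3 -m inch '[[0,0,0,0,0,0,0.093],[0,0,0,0,0,0,0.093],[0,0,0,0,0,0,0.093]]'; python3 -m inch '[[0,0,0,0,0,-0.02,0.093],[0,0,0,0,0,-0.05,0.093],[0,0,0,0,0,-0.09,0.093],[0,0,0,0,0,-0.13,0.093],[0,0,0,0,0,-0.13,0.093]]'; python3 -c "
from h import *
plan(.40,-.56,.22,None)"
```

```text
time_s: 15.95
eef_pos: [0.4864, -0.298, 0.0897]
orientation: [0.771, 0.637, 0.0, 0.0]
force: [-0.5, -0.3, -0.9]
grip_width: 0.0714
time_s: 16.25
eef_pos: [0.486, -0.2979, 0.0896]
orientation: [0.771, 0.637, 0.0, -0.0]
force: [0.2, 0.3, -0.0]
grip_width: 0.0919
time_s: 16.75
eef_pos: [0.4896, -0.2979, 0.2254]
orientation: [0.771, 0.637, 0.003, 0.005]
force: [0.7, 0.1, -0.1]
grip_width: 0.0929
t 16.75 p [ 0.4896 -0.2979  0.2254] yaw 1.3802 tilt z [ 0.0105 -0.0042 -0.9999] F [ 0.74  0.13 -0.07] M [ 0.099 -0.167  0.044] w 0.0929
shift tool [-0.2743 -0.0384  0.0056] turn z tool None
```

```bash
python3 -m inch '[[0,0,0,-0.04,-0.005,0,0.093],[0,0,0,-0.085,-0.01,0,0.093],[0,0,0,-0.13,-0.015,0,0.093],[0,0,0,-0.175,-0.02,0,0.093],[0,0,0,-0.2,-0.03,0,0.093]]'; python3 -m inch '[[0,0,0,0,0,0,0.093],[0,0,0,0,0,0,0.093],[0,0,0,0,0,0,0.093]]'
python3 - <<'E'
from h import *
plan(.40,-.56,.22,None)
for n in("top","scene"):
    c=ctrl.read_camera(n);cv2.imwrite(f"pics/{n}7.png",c["pixels"])
    x,y,w,h=(225,170,220,160) if n=="top" else (240,160,240,160)
    cv2.imwrite(f"pics/{n}7c.png",cv2.resize(c["pixels"][y:y+h,x:x+w],None,fx=3,fy=3,interpolation=cv2.INTER_CUBIC))
E
```

```text
time_s: 17.25
eef_pos: [0.416, -0.493, 0.2178]
orientation: [0.773, 0.635, -0.001, -0.0]
force: [-0.0, 0.7, -0.9]
grip_width: 0.093
time_s: 17.55
eef_pos: [0.4197, -0.4865, 0.2196]
orientation: [0.77, 0.638, 0.001, -0.0]
force: [0.7, -0.4, 1.1]
grip_width: 0.0929
t 17.55 p [ 0.4197 -0.4865  0.2196] yaw 1.3834 tilt z [ 0.0005  0.0014 -1.    ] F [ 0.7  -0.41  1.08] M [ 0.066 -0.131 -0.048] w 0.0929
shift tool [-0.0759 -0.0056 -0.0005] turn z tool None
```

View pics/scene7c.png

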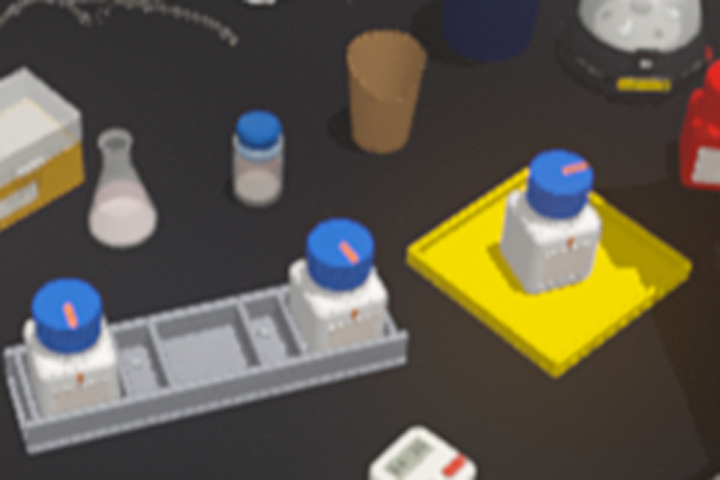

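View pics/top7c.png

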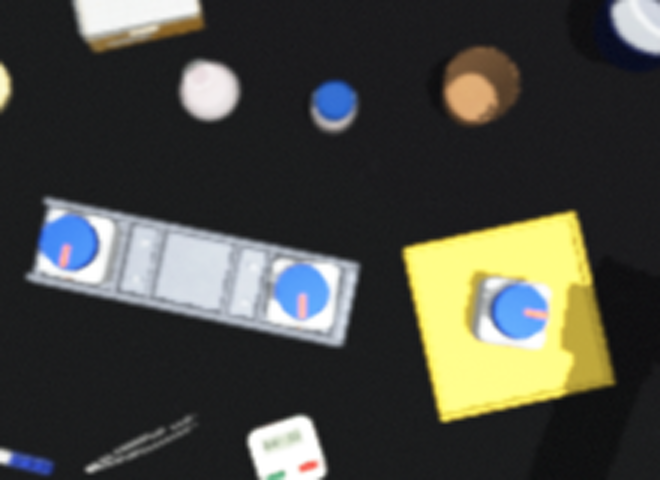

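The views show the jar upright in the middle of the tray, at scene crop (550,220), with its bar a quarter turn from its mark. The two other jars are in the rack, and the flask, bottle and cup are where they were. Handing in.

```bash
python3 -c "
from h import *
print(ctrl.finish_job())"
```

```text
the job is handed in; nothing more can be done
None
```

The loose-capped jar was the middle one. It now stands upright near the centre of the yellow tray, with its cap backed off about a quarter turn while it was still in the rack. The job was handed in at about 17.7 s, and no verdict is reported.

- **Right jar:** tight. It resisted with about 1 N m, and the fingers slipped round its cap. Its orange bar moved only about 0.2 rad.
- **Middle jar:** loose. It turned with about 0.1 N m of resistance. The gripper turned 1.60 rad, and the bar in the scene picture showed the same.
- **Left jar:** not tested, as only one cap is loose and it had been found.
- **Set-down:** the jar landed with about 8 N of upward force before I eased off and released it.

**Last checks:** the final pictures showed both other jars in the rack. The flask, small bottle and cup looked unmoved.

**Disagreements and limits:** the two cameras placed the caps up to about 8 mm apart. I relied mainly on the top view, and every grasp closed at the cap's width. The 1.60 rad is measured in world axes. The jar may have turned slightly in its pocket, so the cap's angle on the jar may be up to about 0.1 rad smaller.

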